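# Set up the bench for portioning caramel

### The job

Set up the baking mat for portioning caramel: stand the jar in the middle of the cork trivet and the yellow ramekin in the middle of the scale's weighing plate, put the blue ramekin close behind the scale (its far side as seen from the robot), in line with it, and lay the spoon rest front to back midway between the trivet and the scale, level with them, with the spoon lying lengthwise inside it. Keep everything upright, set it down gently without dropping it, and leave the pastry cutter and the flour dredger where they are.

Things in the scene. Friction and masses are not known exactly. Their poses are not given: they have to be found in the camera images.
- mat: fixed beige silicone baking mat with a thin brown border, 320 mm (x) by 430 mm (y), 2 mm thick, on the marble. Origin: centre of its underside. x points away from the robot (turned at most 9 degrees), y to the left. Scale and trivet stand on it, one on the left half, one on the right, about 300 mm apart, both about 30 mm nearer the robot than the mat's centre.
- scale: fixed flat black kitchen scale, 175 mm deep (x) by 140 mm wide (y), with a steel weighing plate 125 by 130 mm whose top is 20 mm above the origin (22 mm above the marble). Origin: level with its underside, below the centre of the plate. x points to its back, away from the robot: it reaches 70 mm behind the origin and 105 mm in front, where the display is. The plate does not move.
- trivet: fixed round cork trivet, 120 mm across, 8 mm thick, on the mat. Origin: centre of its underside, 2 mm above the marble.
- jar: loose closed amber glass jar with a black lid, 62 mm across, 75 mm tall, about 0.26 kg. Origin: centre of its underside; z up.
- ramekin_yellow: loose empty yellow ribbed ceramic ramekin, open at the top, 64 mm across the rim (upper 6 mm), about 62 mm below it, 56 mm at the foot, 42 mm tall, walls 4 mm, about 0.12 kg. Origin: centre of its underside; z up.
- ramekin_blue: loose empty dark blue ramekin of the same shape, size and weight as the yellow one. Origin: centre of its underside; z up.
- spoon_rest: loose long terracotta spoon rest with round ends, 180 mm long (its x), 62 mm wide (its y), a shallow trough: floor 7 mm above its underside, rim 4 mm wide standing 4 mm higher (11 mm in all), inside width 54 mm. About 0.16 kg. Origin: centre of its underside. Grip it across its width. Both ends are alike.
- spoon: loose spoon, steel with dark wood handle, 130 mm long, bowl up. x along it from handle end (-65 mm) to the tip of the round bowl (+65 mm; 32 mm across, 11 mm high). Handle 10 mm wide, 5 mm thick, from x = -45 to +33 mm; its underside 7 mm, its top 12 mm above the surface it lies on. Origin: middle of its length, level with that surface; grip it there. 35 g. In the rest, either way round.
- cutter: bystander: loose round copper pastry cutter, a ring 60 mm across and 35 mm high with an arched handle to 56 mm. Origin: centre of its underside. Not to be moved.
- dredger: bystander: loose green flour dredger (closed tin) with a domed steel top, 67 mm across, 80 mm tall, beyond the mat. Origin: centre of its underside. Not to be moved.
There are look-alikes about, which are no part of the job. Of the things that look like the trivet, the smallest one is meant.

How it is judged:
By the outcome, as a careful person would: the job done as asked, in the order asked, and still so for the second after the job is handed in, with the robot touching nothing.
It also fails if it takes over 128 s, if anything falls off the work surface, if the arm or the gripper's body presses on something with over 40 N, if the wrist force passes 120 N, or if a joint passes its speed limit or range.

### The arm

A 6-joint arm with a two-finger parallel gripper is mounted at the origin on the work surface. World frame = base frame: x ahead of the robot, y to its left, z up, the work surface at z = 0. Lengths are in mm, angles in rad, forces in N, time in s.
With the tool pointing down it reaches from about 250 to 850 mm from the base axis. Payload 12.5 kg.
Tool frame: the origin (TCP) lies midway between the tips of the shut fingers; the grasp point (between the pads) lies 19 mm behind it; z points along the fingers, x is the direction in which the jaws open and shut, and the axes are right-handed (so a half turn about z gives the same grasp; the last joint's range is limited). The gripper opens to 93 mm and grips with 3 to 60 N. Pads are 15 mm wide; open, the fingers measure 128 mm over their backs; the gripper's body (75 mm by 188 mm) begins 65 mm behind the grasp point.
Start: joints at [1.043, 0.351, 1.652, -0, 1.139, -0.085], TCP at [235.627, 496.955, 218.633] pointing down, gripper open.
Joint ranges: [-2.75, 2.75], [-0.79, 2.1], [0.01, 2.65], [-1.57, 4.71], [0.07, 3.14], [-2.87, 2.87]. Speed limits (rad/s): [2.22, 2.22, 2.79, 3.14, 3.14, 3.14].

### API

Orientations are given as a unit quaternion [w, x, y, z].
In Python, from station import robot, optics gives the robot as it stands. Calls block until the motion is done:
- robot.reach(position, orientation): joint-space move of the TCP to a pose.
- robot.servo_line(position, vel=150, rotation=None, stop_force=None): straight line of the TCP; rotation=None keeps the orientation; vel is the mean speed in mm/s. With stop_force (N) it stops when the force on the tool has changed by that much, and returns True; else False.
- robot.move_j(angles): joint-space move.
- robot.open_gripper() and robot.grasp(): open the fingers fully, or close them until they stop; the grip force is fixed at half the most.
- robot.wait(seconds).
- robot.ik(position, orientation): joint angles nearest the present ones, or None.
- optics.read_camera(name): name is "side" or "top"; returns the picture (420x560x3 uint8, red, green, blue); there is no depth.
- optics.get_calibration(name): a dict with "mtx" (3x3 intrinsics, pixels), "dist_coeffs" ([k1, k2, p1, p2, k3] as OpenCV has them; the pictures are not rectified), "view" (4x4, takes a point from world to camera coordinates). Camera axes: x right, y down, z forward; pixel columns grow to the right and rows downward; lengths in mm; the calibration is good to about 2 mm. A picture is of the moment at which its call begins. get_calibration takes no time and is no camera call.
A pose or a line that the arm cannot do raises robot.MotionError and nothing moves.
- robot.close_job(): hands the job in, once; it reports no verdict.
Readings, each from a call of its own:
- robot.current_t(): time.
- robot.current_qpos(): joint angles.
- robot.current_qvel(): joint speeds.
- robot.current_joint_torque(): joint torques, N m.
- robot.current_ee_pos(): TCP position.
- robot.current_eef_rot(): TCP orientation.
- robot.current_ft_force(): force on the tool from outside, world axes, zero at the start.
- robot.current_wrist_torque(): the same for the moment, N m.
- robot.current_grip_width(): finger opening in mm.
Only numpy, scipy, OpenCV 4.12 (cv2) and the standard library are available. Lean on these libraries where they do the work, as an engineer would, in place of code of your own. Each camera call takes 0.05 s, during which the arm holds its last target.

## Working session

There is one attempt and no reset: what is moved stays moved. The work goes in short steps, each a Python script; the robot and the scene stay as the last script left them, time stands still between calls to the robot, and variables do not carry over. Pictures are saved under pics/ and viewed, and the job is handed in when it is done.

```bash
ls; mkdir -p pics
python3 - <<'E'
from station import robot, optics
import cv2
for n in ("top","side"):
    im=optics.read_camera(n); cv2.imwrite(f"pics/{n}0.png",im[:,:,::-1])
    c=optics.get_calibration(n); print(n,c)
print(robot.current_t(), robot.current_eef_rot(), robot.current_grip_width())
E
```

```text
pics
top {'mtx': array([[459.62720009,   0.        , 276.90527783],
       [  0.        , 459.62720009, 209.41687463],
       [  0.        ,   0.        ,   1.        ]]), 'dist_coeffs': array([0.03850586, 0.        , 0.        , 0.        , 0.        ]), 'view': array([[ 1.10121743e-02, -9.99878611e-01, -1.10224485e-02,
         5.53330211e+00],
       [-9.96371168e-01, -1.00418129e-02, -8.45201606e-02,
         5.00046906e+02],
       [ 8.43992155e-02,  1.19132006e-02, -9.96360802e-01,
         1.40215357e+03],
       [ 0.00000000e+00,  0.00000000e+00,  0.00000000e+00,
         1.00000000e+00]])}
side {'mtx': array([[416.39744694,   0.        , 277.83260277],
       [  0.        , 416.39744694, 207.71818542],
       [  0.        ,   0.        ,   1.        ]]), 'dist_coeffs': array([-0.09262931,  0.        ,  0.        ,  0.        ,  0.        ]), 'view': array([[ 9.58693458e-01, -2.84094927e-01, -1.40330189e-02,
        -4.69653706e+02],
       [-2.36495923e-01, -7.68714161e-01, -5.94262751e-01,
         1.20027634e+02],
       [ 1.58039653e-01,  5.73034564e-01, -8.04148529e-01,
         1.14854061e+03],
       [ 0.00000000e+00,  0.00000000e+00,  0.00000000e+00,
         1.00000000e+00]])}
0.1 [ 2.57735800e-04  8.45138746e-01  5.34546739e-01 -4.65870627e-04] 92.99091763047277
```

View pics/top0.png

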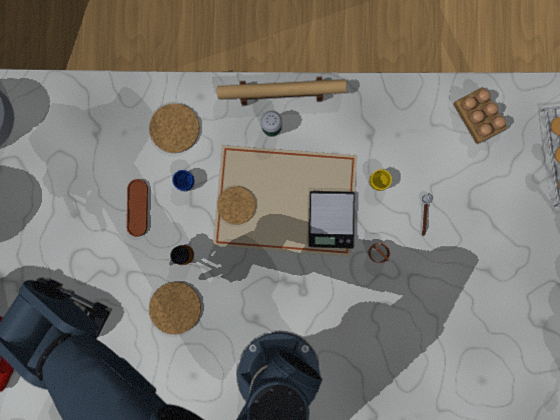

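View pics/side0.png

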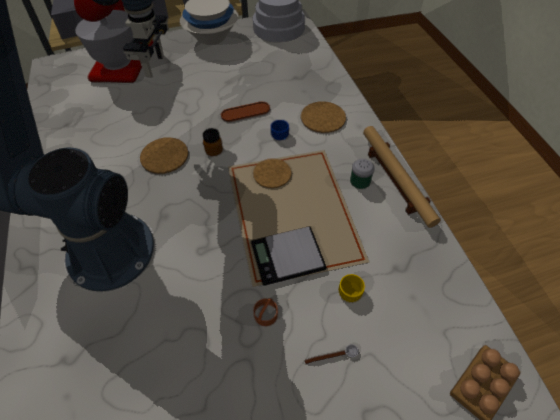

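The top view shows three cork discs: (175,128), (175,307) and (237,205). The smallest is the one on the mat at (237,205), which also fits the description (on the mat, about 300 mm from the scale). I'll confirm with a crop.

```bash
cat > h.py <<'E'
import numpy as np, cv2
from station import robot, optics
def cal(n):
    c=optics.get_calibration(n); return np.array(c['mtx']),np.array(c['dist_coeffs']),np.array(c['view'])
def ray(n,uv):
    K,d,V=cal(n)
    p=cv2.undistortPoints(np.array(uv,float).reshape(-1,1,2),K,d).reshape(-1,2)
    R,t=V[:3,:3],V[:3,3]
    return -R.T@t, np.c_[p,np.ones(len(p))]@R
def onplane(n,uv,z):
    o,D=ray(n,uv); s=(z-o[2])/D[:,2]; return (o+s[:,None]*D)
def proj(n,P):
    K,d,V=cal(n); return cv2.projectPoints(np.array(P,float).reshape(-1,1,3),cv2.Rodrigues(V[:3,:3])[0],V[:3,3],K,d)[0].reshape(-1,2)
def snap(n,name=None):
    im=optics.read_camera(n)
    if name: cv2.imwrite(f"pics/{name}.png",im[:,:,::-1])
    return im
def crop(im,x0,y0,x1,y1,s,name):
    cv2.imwrite(f"pics/{name}.png",cv2.resize(np.ascontiguousarray(im[y0:y1,x0:x1,::-1]),None,fx=s,fy=s,interpolation=cv2.INTER_CUBIC))
E
python3 - <<'E'
from h import *
im=cv2.imread("pics/top0.png")[:,:,::-1]
crop(im,115,90,375,330,2.5,"crop_l")
crop(im,300,160,450,270,5,"crop_r")
for n,uv in [("A",[[150,128],[200,128]]),("B",[[149,307],[201,307]]),("C",[[217,205],[256,205]])]:
    p=onplane("top",uv,10); print(n,np.linalg.norm(p[0]-p[1]).round(),p.mean(0).round())
E
```

```text
A 158.0 [756. 336.  10.]
B 159.0 [198. 320.  10.]
C 122.0 [513. 137.  10.]
```

View pics/crop_l.png

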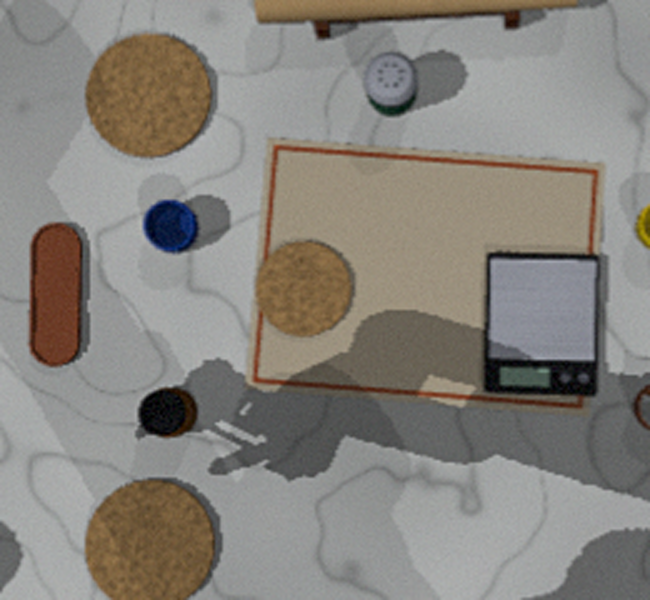

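View pics/crop_r.png

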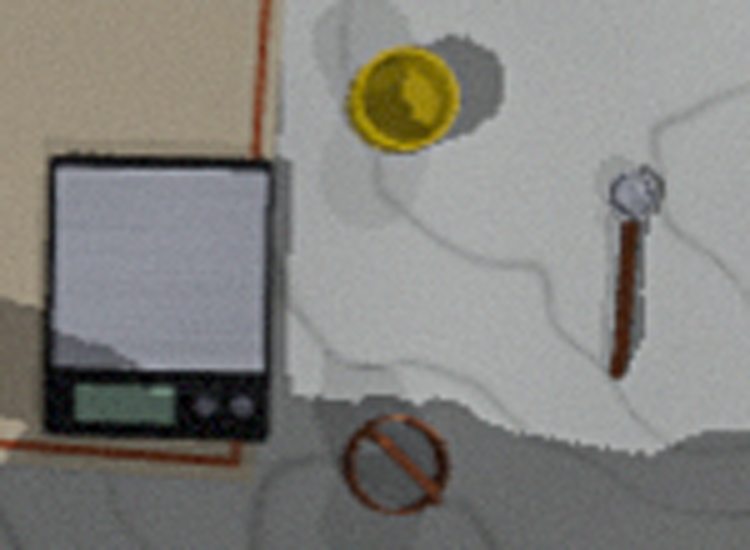

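The crop confirms the choice. The cork disc on the mat measures 122 mm, the other two 158–159 mm, so the trivet is the one at (237,205). Next I'll measure everything in both views.

```bash
cat > m.py <<'E'
from h import *
from scipy.optimize import least_squares
def blob(mask,near,win=40):
    m=np.zeros_like(mask,np.uint8); u,v=near
    y0,y1,x0,x1=max(0,v-win),v+win,max(0,u-win),u+win
    m[y0:y1,x0:x1]=(mask[y0:y1,x0:x1]>0)*255
    m=cv2.morphologyEx(m,cv2.MORPH_CLOSE,np.ones((3,3),np.uint8))
    cs,_=cv2.findContours(m,cv2.RETR_EXTERNAL,cv2.CHAIN_APPROX_NONE)
    return max(cs,key=cv2.contourArea)
def circ(n,c,z,r,half=True,fixed=True):
    """circle of radius r at height z from contour points on the side away from the camera"""
    h=cv2.convexHull(c).reshape(-1,2).astype(float)
    h=c.reshape(-1,2).astype(float)
    P=onplane(n,h,z)[:,:2]; o=ray(n,[[0,0]])[0][:2]
    # push half pixel outward: contour pixels are centres of border pixels
    ctr=P.mean(0)
    d=ctr-o; d/=np.linalg.norm(d)
    if half: Q=P[(P-ctr)@d>-2]
    else: Q=P
    f=lambda p:np.hypot(*(Q-p[:2]).T)-(p[2])
    s=least_squares(f,[*ctr,r],loss='soft_l1')
    g=lambda p:np.hypot(*(Q-p).T)-(r)+px
    px=.5*np.linalg.norm(onplane(n,[[280,210]],0)-onplane(n,[[281,210]],0))
    s2=least_squares(g,ctr,loss='soft_l1')
    return s2.x, s.x
def hsv(im): return cv2.cvtColor(im,cv2.COLOR_RGB2HSV)
def masks(im):
    H=hsv(im); h,s,v=[H[...,i].astype(int) for i in range(3)]
    return dict(yellow=(h>20)&(h<35)&(s>170)&(v>50), blue=(h>105)&(h<130)&(s>150)&(v>25),
      black=(v<40), cork=(h>10)&(h<20)&(s>90)&(v>60), terra=((h<12)|(h>172))&(s>110)&(v>40),
      green=(h>60)&(h<95)&(s>60))
E
python3 - <<'E'
from m import *
for n,P in (("top",dict(yellow=(381,179),blue=(183,180),cork=(237,205))),("side",dict(yellow=(351,288),blue=(280,130),cork=(272,173)))):
    im=cv2.imread(f"pics/{n}0.png")[:,:,::-1].copy(); M=masks(im)
    for k,p in P.items():
        c=blob(M[k],p); 
        z,r,hf=(10,60,False) if k=='cork' else (42,32,True)
        a,b=circ(n,c,z,r,hf)
        print(n,k,cv2.boundingRect(c),cv2.contourArea(c),a.round(1),b.round(1))
    for nm,(x,y) in dict(jar=(181,254) if n=='top' else (211,141),rest=(138,208) if n=='top' else (245,112),cut=(369,253) if n=='top' else(256,311),hdl=(425,215) if n=='top' else (325,356)).items():
        print(nm,hsv(im)[y-1:y+2,x-1:x+2].reshape(-1,3).tolist())
E
```

```text
top yellow (370, 170, 22, 20) 310.5 [ 593.1 -304.2] [ 594.3 -305.8   28.8]
top blue (173, 170, 21, 20) 293.5 [586.6 299.7] [587.8 301.9  28.4]
top cork (217, 187, 39, 43) 1093.5 [512.8 140.1] [512.7 140.3  58.9]
jar [[38, 128, 8], [145, 148, 19], [133, 255, 14], [130, 70, 11], [75, 36, 14], [90, 200, 14], [126, 61, 21], [113, 136, 15], [146, 89, 23]]
rest [[10, 176, 107], [11, 177, 101], [11, 171, 106], [9, 155, 107], [8, 153, 108], [9, 167, 104], [9, 155, 110], [9, 165, 105], [6, 143, 107]]
cut [[8, 52, 54], [7, 145, 37], [7, 97, 58], [10, 52, 59], [11, 162, 33], [9, 105, 56], [0, 28, 55], [3, 122, 46], [8, 114, 56]]
hdl [[10, 151, 66], [10, 213, 61], [10, 126, 77], [10, 170, 66], [7, 176, 68], [9, 129, 71], [11, 162, 66], [11, 167, 67], [9, 126, 71]]
side yellow (339, 274, 26, 28) 522.0 [ 590.8 -309.2] [ 591.3 -308.4   29.8]
side blue (271, 121, 18, 19) 247.0 [582.3 292.1] [582.9 294.6  28.1]
side cork (232, 154, 80, 35) 979.5 [510.1 138.4] [509.  149.1  74.1]
jar [[0, 0, 3], [53, 113, 9], [90, 64, 4], [75, 85, 6], [0, 0, 4], [30, 51, 5], [10, 170, 9], [9, 149, 12], [14, 221, 15]]
rest [[10, 187, 83], [10, 190, 82], [9, 192, 81], [10, 192, 81], [9, 190, 82], [10, 184, 83], [9, 188, 84], [10, 196, 82], [10, 196, 82]]
cut [[12, 113, 52], [13, 49, 62], [15, 24, 63], [12, 67, 57], [13, 36, 64], [6, 20, 65], [12, 58, 57], [20, 24, 63], [24, 21, 62]]
hdl [[9, 117, 61], [8, 140, 60], [12, 170, 54], [12, 221, 52], [11, 195, 51], [9, 196, 52], [11, 196, 52], [10, 188, 53], [13, 188, 53]]
```

```bash
cat >> m.py <<'E'
S=4
def up(im): return cv2.resize(cv2.GaussianBlur(im,(0,0),.6),None,fx=S,fy=S,interpolation=cv2.INTER_CUBIC)
def cont(mask,win,hole=False):
    x0,y0,x1,y1=[S*w for w in win]
    m=np.zeros(mask.shape,np.uint8); m[y0:y1,x0:x1]=mask[y0:y1,x0:x1].astype(np.uint8)*255
    m=cv2.morphologyEx(m,cv2.MORPH_OPEN,np.ones((3,3),np.uint8))
    cs,hi=cv2.findContours(m,cv2.RETR_CCOMP if hole else cv2.RETR_EXTERNAL,cv2.CHAIN_APPROX_NONE)
    if hole: cs=[c for c,h in zip(cs,hi[0]) if h[3]>=0]
    c=max(cs,key=cv2.contourArea)
    return (c.reshape(-1,2)+.5)/S-.5
def fitc(n,c,z,r,half=True,dirn=None,free=True):
    P=onplane(n,c,z)[:,:2]; o=ray(n,[[0,0]])[0][:2]; ctr=P.mean(0); d=ctr-o; d/=np.linalg.norm(d)
    Q=P[(P-ctr)@d>0] if half else P
    s=least_squares(lambda p:np.hypot(*(Q-p[:2]).T)-p[2],[*ctr,r],loss='soft_l1').x
    s2=least_squares(lambda p:np.hypot(*(Q-p[:2]).T)-r,ctr,loss='soft_l1').x
    return s2.round(1),s.round(1)
def chan(im):
    H=hsv(im); return [H[...,i].astype(int) for i in range(3)]
E
python3 - <<'E'
from m import *
W=dict(top=dict(yellow=(365,163,395,195),blue=(168,164,196,194),cork=(212,180,262,230),jar=(165,240,200,270),rest=(120,170,155,245),scale=(300,183,360,253),hdl=(415,185,440,240)),
 side=dict(yellow=(330,268,375,308),blue=(262,112,298,148),cork=(250,152,296,194),jar=(197,124,228,160),rest=(215,95,278,128),scale=(245,222,330,290),hdl=(300,340,366,368)))
vis=[]
for n in ("top","side"):
    im=up(cv2.imread(f"pics/{n}0.png")[:,:,::-1].copy()); h,s,v=chan(im); out=im.copy()
    M=dict(yellow=(h>18)&(h<38)&(s>120),blue=(h>100)&(h<135)&(s>110),cork=(h>8)&(h<22)&(s>85),
     jar=(v<38)&(s<400) ,rest=((h<14)|(h>172))&(s>95), hdl=((h<16)|(h>172))&(s>85)&(v<110), scale=v<62)
    for k,w in W[n].items():
        c=cont(M[k],w,k=='scale'); 
        cv2.polylines(out,[np.round((c+.5)*S-.5).astype(np.int32)],True,(0,255,0),1)
        if k in('yellow','blue'): print(n,k,*fitc(n,c,42,32))
        elif k=='cork': print(n,k,*fitc(n,c,10,60,False))
        elif k=='jar': print(n,k,*fitc(n,c,75,31))
        else:
            z={'rest':11,'scale':22,'hdl':12}[k]
            P=onplane(n,c,z)[:,:2].astype(np.float32); print(n,k,cv2.minAreaRect(P))
    for k,w in W[n].items():
        x0,y0,x1,y1=[S*a for a in w]; t=out[y0:y1,x0:x1]; q=np.zeros((300,360,3),np.uint8); t=t[:300,:360]; q[:t.shape[0],:t.shape[1]]=t; vis.append(q)
vis.append(vis[0]*0);vis.append(vis[0]*0)
g=np.vstack([np.hstack(vis[i:i+4]) for i in range(0,16,4)])
cv2.imwrite("pics/cont0.png",cv2.resize(g,(720,600))[:,:,::-1])
E
```

```text
top yellow [ 593.8 -305.3] [ 594.7 -306.6   30.8]
top blue [586.  300.2] [587.9 302.4  29.7]
top cork [513.6 140.4] [513.7 141.5  61.1]
top jar [357.5 290.2] [357.8 297.   25.2]
top rest ((503.27716064453125, 447.7658386230469), (177.07748413085938, 62.530128479003906), 1.3366761207580566)
top scale ((406.1268310546875, -136.85675048828125), (24.533382415771484, 61.35548400878906), 0.21009644865989685)
top hdl ((474.52154541015625, -445.5924072265625), (9.014568328857422, 95.22927856445312), 84.2826919555664)
side yellow [ 591.3 -309. ] [ 591.6 -308.6   31.6]
side blue [583.6 294.1] [584.3 296.8  29.4]
side cork [512.1 134.4] [511.4 134.5  63.6]
side jar [354.8 286.2] [355.3 294.   24.4]
side rest ((499.95306396484375, 440.9158935546875), (177.70965576171875, 70.5772705078125), 0.9921157360076904)
side scale ((375.0708312988281, -184.51087951660156), (60.86298370361328, 6.831549644470215), 87.93950653076172)
side hdl ((470.92742919921875, -448.68475341796875), (9.728524208068848, 95.8663101196289), 86.05716705322266)
```

View pics/cont0.png

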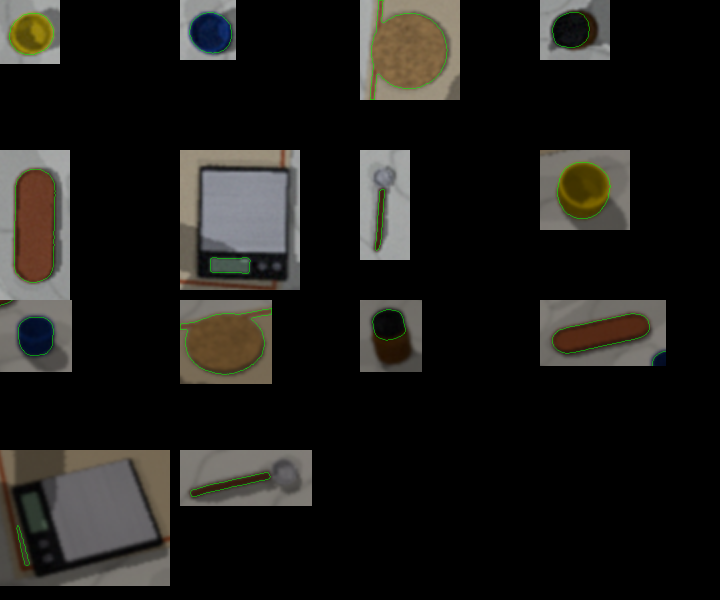

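The contours follow the objects well. The exceptions are the cork disc, which merges with the mat border, and the scale plate, which was missed. I'll fit those two again and get the spoon bowl, cutter, dredger and mat direction.

```bash
cat >> m.py <<'E'
def cork(n,im,seed):
    """trivet: keep rim points, excluding border strip by robust refit"""
    h,s,v=chan(im); x,y=seed; w=(x-26,y-26,x+26,y+26)
    m=((h>8)&(h<22)&(s>85)).astype(np.uint8)
    m=cv2.morphologyEx(m,cv2.MORPH_OPEN,cv2.getStructuringElement(2,(41,41)))
    c=cont(m>0,w); P=onplane(n,c,10)[:,:2]; Q=P
    for _ in range(4):
        p=least_squares(lambda p:np.hypot(*(Q-p[:2]).T)-p[2],[*Q.mean(0),60],loss='soft_l1').x
        e=np.abs(np.hypot(*(P-p[:2]).T)-p[2]); Q=P[e<2.5]
    return p,c
def plate(n,im,seed):
    h,s,v=chan(im); x,y=seed; w=(x-45,y-45,x+45,y+45)
    m=((v>50)&(s<70)).astype(np.uint8); m=cv2.morphologyEx(m,cv2.MORPH_OPEN,np.ones((13,13),np.uint8))
    nl,L=cv2.connectedComponents(m); lab=L[y*S,x*S]
    c=cont(L==lab,w); P=onplane(n,c,22)[:,:2].astype(np.float32)
    return cv2.minAreaRect(P),cv2.boxPoints(cv2.minAreaRect(P)),c
E
python3 - <<'E'
from m import *
vis=[]
for n,sc,sp,hd in (("top",(237,205),(332,212),(427,200)),("side",(272,173),(298,252),(352,352))):
    im=up(cv2.imread(f"pics/{n}0.png")[:,:,::-1].copy()); out=im.copy()
    p,c=cork(n,im,sc); print(n,"trivet",p.round(1)); 
    r,b,c2=plate(n,im,sp); print(n,"plate",r); print(b.round(1).tolist())
    for q in (c,c2): cv2.polylines(out,[np.round((q+.5)*S-.5).astype(np.int32)],True,(0,255,0),1)
    vis.append(out[145*S:295*S,200*S:370*S])
g=np.hstack(vis);cv2.imwrite("pics/cont1.png",cv2.resize(g,(800,353))[:,:,::-1])
E
```

```text
top trivet [513.6 139.   59.2]
top plate ((496.173095703125, -158.61865234375), (278.4075622558594, 278.6165466308594), 0.5282254219055176)
[[355.70001220703125, -20.600000381469727], [358.29998779296875, -299.20001220703125], [636.7000122070312, -296.6000061035156], [634.0999755859375, -18.0]]
side trivet [510.4 132.8  61.9]
side plate ((487.14202880859375, -158.67559814453125), (137.46014404296875, 128.20899963378906), 88.06175994873047)
[[420.70001220703125, -225.1999969482422], [548.9000244140625, -229.5], [553.5, -92.19999694824219], [425.3999938964844, -87.80000305175781]]
```

View pics/cont1.png

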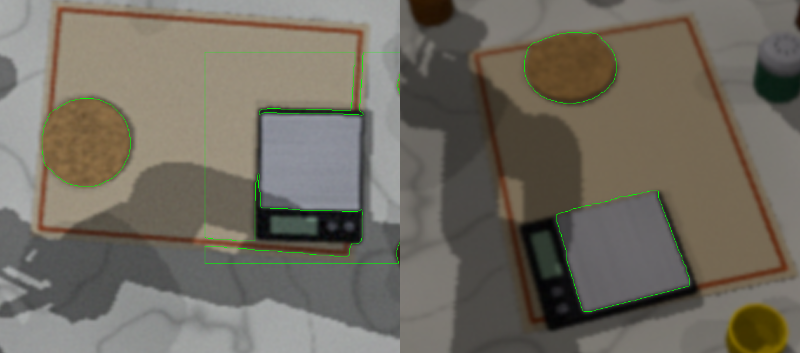

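Run:
```python
from m import *
im=up(cv2.imread("pics/top0.png")[:,:,::-1].copy()); h,s,v=chan(im)
for u,w in ((332,205),(318,232),(325,180),(290,220),(362,210),(330,192),(311,210)): print(u,w,h[w*4,u*4],s[w*4,u*4],v[w*4,u*4])
for th in (50,60,75):
  m=((v>th)&(h>90)&(h<150)).astype(np.uint8)
  m=cv2.morphologyEx(m,cv2.MORPH_OPEN,np.ones((15,15),np.uint8))
  c=cont(m>0,(307,188,357,238)); P=onplane("top",c,22)[:,:2].astype(np.float32); r=cv2.minAreaRect(P); print(r, cv2.boxPoints(r).round(1).tolist())
out=im.copy();cv2.polylines(out,[np.round((c+.5)*S-.5).astype(np.int32)],True,(0,255,0),1)
cv2.imwrite("pics/cont2.png",out[180*4:260*4,295*4:370*4,::-1])
# mat corners by hand from border lines
uv=np.array([[224.5,148.5],[355.5,157.5],[217,243],[348.5,251.5]]);print(onplane("top",uv,2).round(0).tolist())
# spoon bowl
for n,w in (("top",(418,190,440,207)),("side",(342,340,366,366))):
    i=up(cv2.imread(f"pics/{n}0.png")[:,:,::-1].copy()); h,s,v=chan(i)
    cv2.imwrite(f"pics/bowl_{n}.png",cv2.resize(i[w[1]*4-40:w[3]*4+40,w[0]*4-40:w[2]*4+40,::-1],None,fx=2,fy=2))
```

```text
332 205 115 18 152
318 232 110 22 103
325 180 21 49 152
290 220 21 47 104
362 210 90 2 163
330 192 40 25 31
311 210 109 23 90
((489.8162841796875, -159.67367553710938), (137.61911010742188, 128.4121856689453), 89.16787719726562) [[424.6000061035156, -227.5], [553.0, -229.39999389648438], [555.0, -91.80000305175781], [426.6000061035156, -89.9000015258789]]
((489.8728332519531, -160.06748962402344), (136.8965301513672, 128.05416870117188), 89.20787048339844) [[424.8999938964844, -227.60000610351562], [552.9000244140625, -229.39999389648438], [554.7999877929688, -92.5], [426.79998779296875, -90.69999694824219]]
((489.9034118652344, -158.55435180664062), (132.3063507080078, 126.5732421875), 89.21520233154297) [[425.70001220703125, -223.8000030517578], [552.2999877929688, -225.60000610351562], [554.0999755859375, -93.30000305175781], [427.5, -91.5]]
[[694.0, 180.0, 2.0], [669.0, -235.0, 2.0], [395.0, 197.0, 2.0], [373.0, -213.0, 2.0]]
```

View pics/cont2.png

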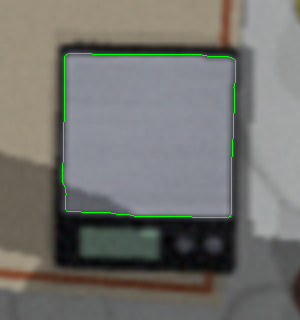

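View pics/bowl_top.png

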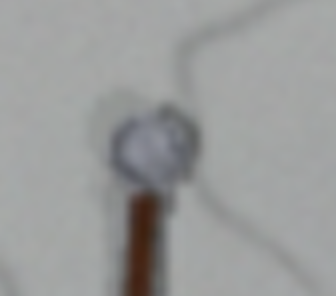

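```bash
cat >> h.py <<'E'
def q(deg):
    a=np.radians(deg)/2; return [0,float(np.cos(a)),float(np.sin(a)),0]
def go(x,y,z,vel=250,rot=None,stop=None):
    return robot.servo_line([float(x),float(y),float(z)],vel=vel,rotation=None if rot is None else q(rot),stop_force=stop)
def st(t=""):
    print(t,"t=%.1f"%robot.current_t(),robot.current_ee_pos() if 0 else np.round(robot.current_ee_pos(),1),"grip %.1f"%robot.current_grip_width(),"F",np.round(robot.current_ft_force(),1))
E
python3 - <<'E'
from h import *
print(onplane("top",[[427.4,198.4]],8))
o=ray("top",[[0,0]])[0],ray("side",[[0,0]])[0];print(o)
jx,jy=356.5,295.5
robot.reach([jx,jy,160],q(90)); st()
go(jx,jy,16,150); st("down")
robot.grasp(); st("g1")
robot.open_gripper()
p=robot.current_ee_pos()
robot.servo_line(list(p),vel=100,rotation=q(10)); st("rot")
robot.grasp(); st("g2"); print(robot.current_eef_rot())
E
```

```text
[[ 540.15256382 -456.37764135    8.        ]]
(array([ 379.8307248 ,   -6.15012891, 1439.37588936]), array([ 297.12502222, -699.31276313,  988.33453787]))
 t=1.1 [356.5 296.1 160.2] grip 92.8 F [-0.1 -0.5  0.1]
down t=2.2 [356.8 295.9  16.6] grip 93.2 F [ 0.1 -0.6 -0.3]
g1 t=2.8 [356.6 295.6  16.1] grip 61.7 F [-0.5  0.1  2.7]
rot t=5.0 [356.5 295.5  16. ] grip 92.9 F [ 0.5  1.2 -0.1]
g2 t=5.7 [356.6 295.6  16. ] grip 61.5 F [1.1 1.5 0.1]
[-5.95128025e-05  9.96193706e-01  8.71669611e-02  1.30619144e-04]
```

Run:
```python
from h import *
tx,ty=512,136
p=robot.current_ee_pos()
go(p[0],p[1],130,200); st("lift")
go(tx,ty,130,250,rot=90); st("over")
go(tx,ty,34,150)
print(go(tx,ty,22,15,stop=4)); st("touch")
```

```text
lift t=6.4 [356.  295.1 129. ] grip 62.0 F [-0.1 -0.3 -3.8]
over t=8.0 [511.6 136.2 129.6] grip 61.6 F [-0.5 -0.5 -3. ]
True
touch t=9.4 [512.1 136.   26. ] grip 61.4 F [-1.6 -0.5  6.1]
```

Run:
```python
from h import *
robot.open_gripper(); go(512,136,130,200); st()
go(600,-320,170,350); st()
snap("top","top1"); snap("side","side1")
a=cv2.imread("pics/top1.png");b=cv2.imread("pics/side1.png")
cv2.imwrite("pics/both1.png",cv2.resize(np.hstack([a,b]),(800,300)))
```

```text
t=10.8 [511.5 135.9 129.1] grip 93.0 F [ 0.3 -0.4 -0.4]
 t=12.2 [ 599.8 -318.9  169.6] grip 93.0 F [0.2 0.5 1.2]
```

View pics/both1.png

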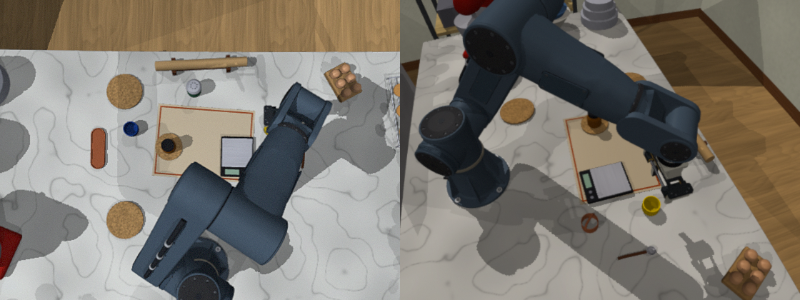

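Run:
```python
from m import *
im=up(cv2.imread("pics/top1.png")[:,:,::-1].copy()); h,s,v=chan(im); out=im.copy()
p,c2=cork("top",im,(237,205)); print("trivet",p.round(1))
# full disc contour: fill
m=((h>8)&(h<22)&(s>85))|(v<45)
m=cv2.morphologyEx(m.astype(np.uint8),cv2.MORPH_OPEN,cv2.getStructuringElement(2,(41,41)))
for th in (25,38):
    c=cont(v<th,(222,190,252,222)); print(fitc("top",c,85,26,False),fitc("top",c,85,26,True))
for q_ in (c,c2): cv2.polylines(out,[np.round((q_+.5)*S-.5).astype(np.int32)],True,(0,255,0),1)
cv2.imwrite("pics/jar1.png",cv2.resize(out[175*S:235*S,205*S:270*S,::-1],None,fx=2,fy=2))
```

```text
trivet [512.1 138.1  57.6]
(array([520.7, 127.9]), array([512.7, 152.3,   3.8])) (array([497. , 135.3]), array([515.2, 153.2,   2.4]))
(array([512.3, 135.3]), array([512.3, 135.3,  25.4])) (array([511.7, 135. ]), array([512.9, 136.2,  24.7]))
```

View pics/jar1.png

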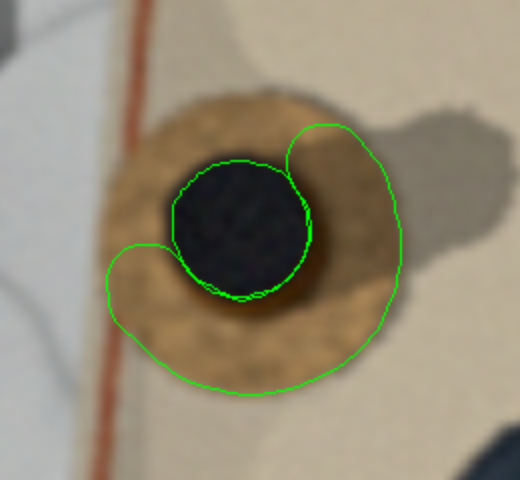

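The top-view crop shows the jar lid centred near px (236,203) on the trivet. The robot released the jar at (512.1,136.0) and the top camera puts the lid at (512.3,135.3). So the top camera agrees with the robot, the jar sits within about 3 mm of the trivet centre, and I'll rely mainly on the top view. Next is the yellow ramekin.

Run:
```python
from h import *
x,y=593.5,-306
go(x,y,150,200); go(x,y,14,150); st("down")
robot.grasp(); st("g")
go(x,y,120,150); st("lift")
px,py=489.5,-159
go(px,py,120,250,rot=90)
go(px,py,46,150); print(go(px,py,32,15,stop=3)); st("touch")
```

```text
down t=13.7 [ 594.1 -306.4   15.1] grip 93.2 F [-0.4 -0.2 -0.5]
g t=14.3 [ 593.6 -306.1   14.3] grip 62.4 F [-1.1 -0.8  2.2]
lift t=15.1 [ 593.  -305.6  118.9] grip 62.1 F [-0.1  0.8 -1.5]
True
touch t=17.3 [ 489.5 -158.9   36.1] grip 62.6 F [-0.3  0.1  3.7]
```

Run:
```python
from h import *
robot.open_gripper(); go(489.5,-159,130,200); st()
go(586.5,300,170,350); st()
snap("top","top2"); snap("side","side2")
a=cv2.imread("pics/top2.png");b=cv2.imread("pics/side2.png")
cv2.imwrite("pics/both2.png",cv2.resize(np.hstack([a,b]),(800,300)))
from m import *
im=up(a[:,:,::-1].copy()); h,s,v=chan(im)
c=cont((h>18)&(h<38)&(s>120),(312,190,352,232)); print(cv2.contourArea((c*4).astype(np.float32))/16, fitc("top",c,64,32,False),fitc("top",c,64,32,True))
im=up(b[:,:,::-1].copy()); h,s,v=chan(im)
crop(b[:,:,::-1],240,215,340,295,6,"side2c"); crop(a[:,:,::-1],290,170,375,260,6,"top2c")
```

```text
t=18.6 [ 489.1 -158.8  129.2] grip 93.2 F [-0.3  0.8  0.3]
 t=20.1 [586.3 299.  169.6] grip 92.9 F [-1.3  0.8 -0.1]
347.21875 (array([ 489.9, -156.7]), array([ 489.9, -156.7,   31.5])) (array([ 489.5, -156.5]), array([ 490.3, -157.6,   31. ]))
```

View pics/both2.png

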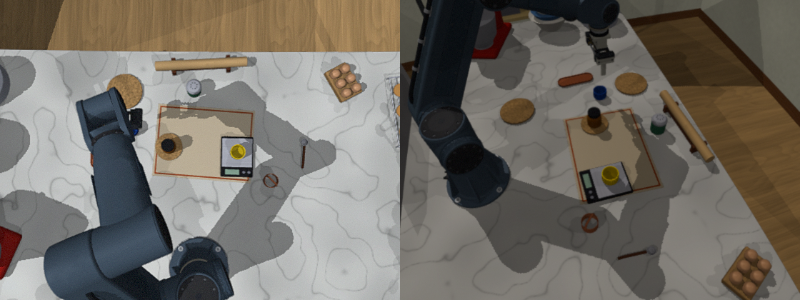

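View pics/top2c.png

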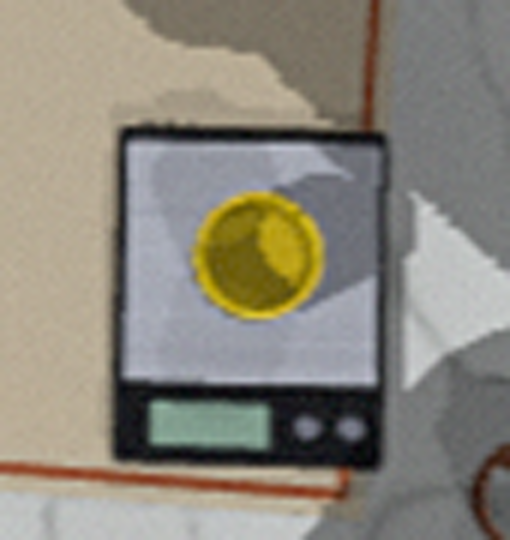

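View pics/side2c.png

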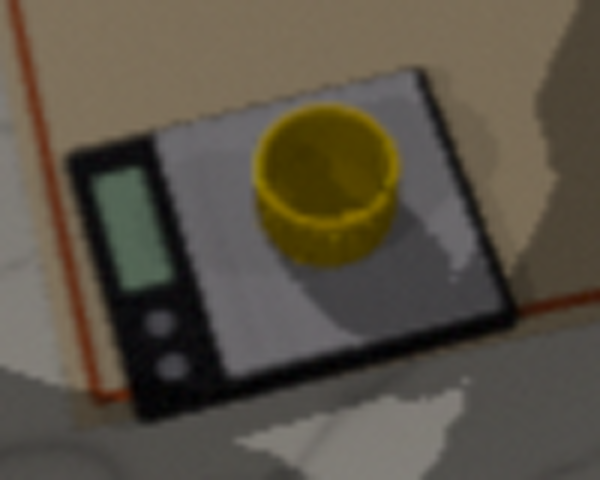

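The crops show yellow upright on the plate, rim centre about px (333,212). That is (490,-157) against a plate centre of (489.7,-159), so about 2 mm off. Next is blue.

Run:
```python
from h import *
x,y=586.5,300
go(x,y,14,150,rot=90); st("down")
robot.grasp(); st("g")
go(x,y,150,150); st("lift")
px,py=602.5,-162.5
go(px,py,150,300,rot=90)
go(px,py,26,150); print(go(px,py,12,15,stop=3)); st("touch")
robot.open_gripper(); go(px,py,150,200); st()
go(501.5,445,170,350); st()
a=snap("top","top3"); b=snap("side","side3")
crop(a,290,150,375,260,5,"top3c"); crop(b,240,195,370,295,5,"side3c")
cv2.imwrite("pics/both3.png",cv2.resize(np.hstack([a,b])[:,:,::-1],(800,300)))
```

```text
down t=21.4 [587.1 300.2  15. ] grip 92.9 F [ 0.4 -0.1  0.8]
g t=22.0 [586.6 300.1  14.2] grip 62.6 F [-0.8  0.6  2.3]
lift t=23.1 [586.  299.8 148.9] grip 62.8 F [ 0.4  0.7 -1. ]
True
touch t=26.4 [ 602.4 -162.5   16.2] grip 62.7 F [-0.6 -0.3  6.3]
 t=27.9 [ 601.9 -162.3  148.9] grip 92.9 F [ 1.   0.2 -0.9]
 t=29.9 [501.8 444.  170. ] grip 93.2 F [-0.3  0.1 -0.9]
```

View pics/both3.png

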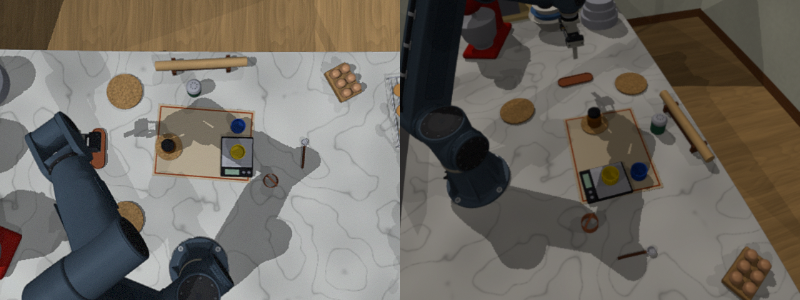

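View pics/top3c.png

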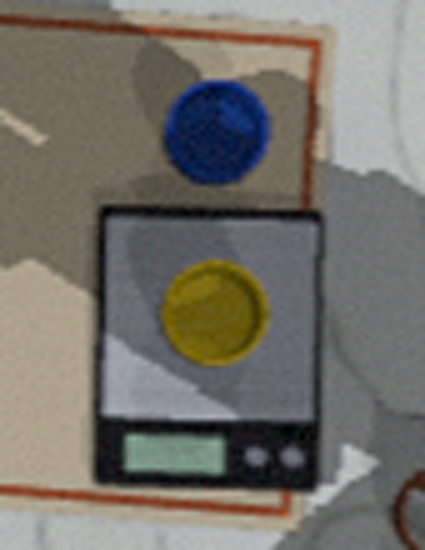

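View pics/side3c.png

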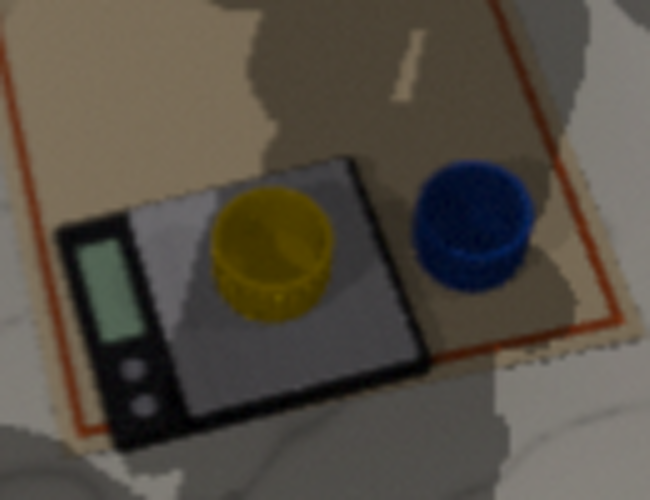

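Both crops show blue upright behind the scale, px (333,176), in line with it and with a visible gap. Next is the spoon rest.

Run:
```python
from h import *
x,y=502.5,446
go(x,y,60,150,rot=91.2); go(x,y,3,60,stop=6); st("down")
robot.grasp(); st("g")
go(x,y,150,150); st("lift")
px,py=501.3,-10.5
go(px,py,150,300,rot=86)
go(px,py,14,120); print(go(px,py,1,15,stop=3)); st("touch")
```

```text
down t=31.9 [502.7 446.2   3.5] grip 92.4 F [ 0.3 -0.5  0.3]
g t=32.5 [502.6 446.1   3.1] grip 61.5 F [0.6 0.9 0.4]
lift t=33.7 [502.1 445.6 148.9] grip 61.6 F [-0.3  0.1 -1.6]
True
touch t=37.2 [501.2 -10.5   5. ] grip 61.3 F [ 0.6 -0.3  4.8]
```

Run:
```python
from m import *
robot.open_gripper(); go(501.3,-10.5,150,150); st()
go(400,-440,170,350); st()
a=snap("top","top4"); b=snap("side","side4")
cv2.imwrite("pics/both4.png",cv2.resize(np.hstack([a,b])[:,:,::-1],(800,300)))
im=up(a.copy()); h,s,v=chan(im)
c=cont(((h<14)|(h>172))&(s>95),(260,170,306,245)); P=onplane("top",c,13)[:,:2].astype(np.float32); print(cv2.minAreaRect(P))
crop(a,205,140,375,260,4.5,"top4c")
```

```text
t=39.1 [500.8 -10.5 149.3] grip 93.3 F [0.1 0.4 0.4]
 t=40.5 [ 400.3 -438.8  169.8] grip 92.7 F [-0.4 -0.   0.3]
((502.849609375, -9.098503112792969), (62.59184646606445, 179.90200805664062), 86.13682556152344)
```

View pics/both4.png

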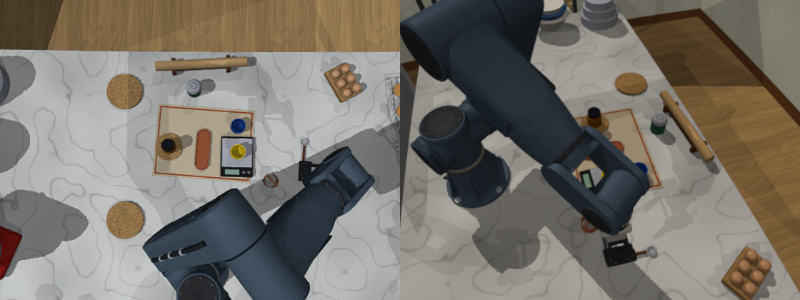

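View pics/top4c.png

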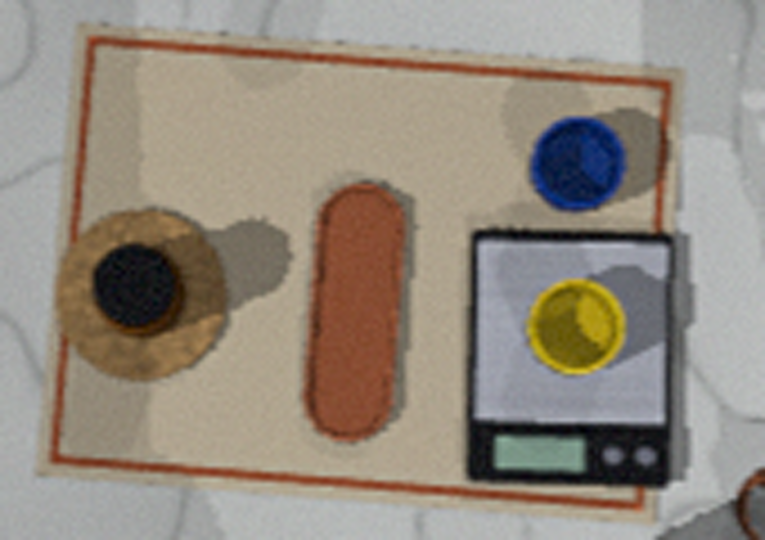

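The rest lies at (502.8,-9.1) in the top view with yaw -3.9°. The trivet–plate midpoint is (501.6,-10.1), so that is good. Last is the spoon.

Run:
```python
from h import *
x,y=490.8,-447.3
go(x,y,120,200,rot=84.8); go(x,y,40,120); print(go(x,y,6,40,stop=5)); st("down")
robot.grasp(); st("g")
go(x,y,45,60); go(x,y,140,150); st("lift")
robot.wait(.2)
a=snap("top","top5"); b=snap("side","side5")
crop(b,290,270,400,370,6,"side5c")
```

```text
False
down t=43.1 [ 490.9 -447.4    6.2] grip 93.0 F [-0.4 -0.2  0.3]
g t=44.3 [ 490.8 -447.3    6. ] grip 9.5 F [-0.5 -0.1 -1.1]
lift t=45.9 [ 490.4 -446.9  138.9] grip 9.3 F [-0.3  0.3 -0.1]
```

View pics/side5.png

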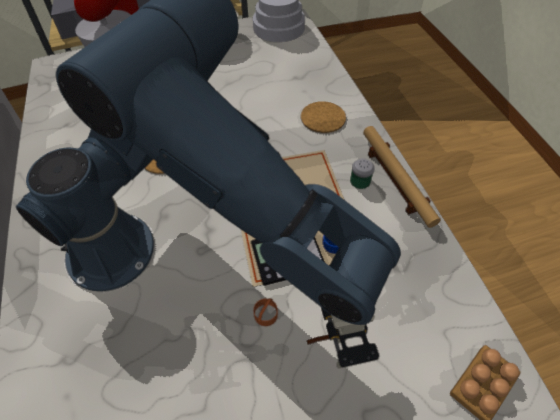

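View pics/side5c.png

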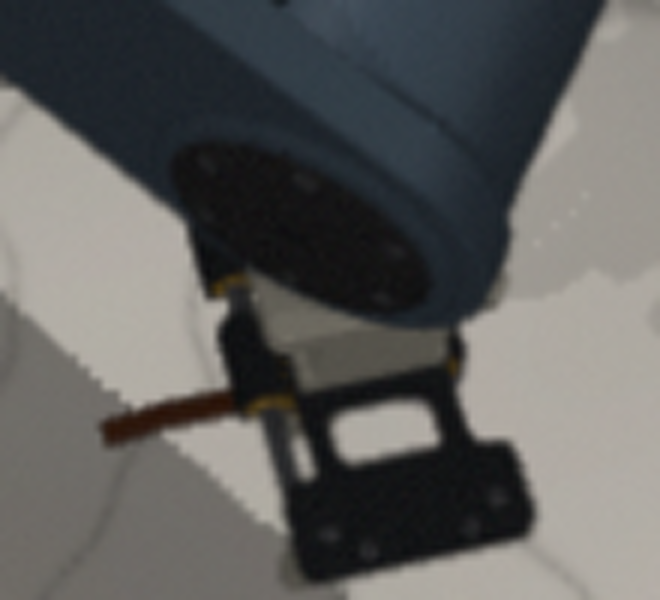

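Run:
```python
from h import *
d=np.array([np.cos(np.radians(-5.2)),np.sin(np.radians(-5.2)),0])
for z in (133,137,141,145): print(z,proj("side",[np.array([490.6,-447.1,z])-65*d])[0].round(1))
px,py=501.8,-10.5
go(px,py,140,300,rot=86); robot.wait(.2)
b=snap("side","side6"); a=snap("top","top6"); crop(b,200,130,340,240,5,"side6c"); crop(a,220,140,320,260,5,"top6c")
st()
```

```text
133 [307.7 342.2]
137 [307.8 341.6]
141 [307.9 341. ]
145 [308.  340.3]
 t=48.1 [501.8 -10.9 140. ] grip 9.1 F [ 0.2  0.9 -0.1]
```

View pics/side6c.png

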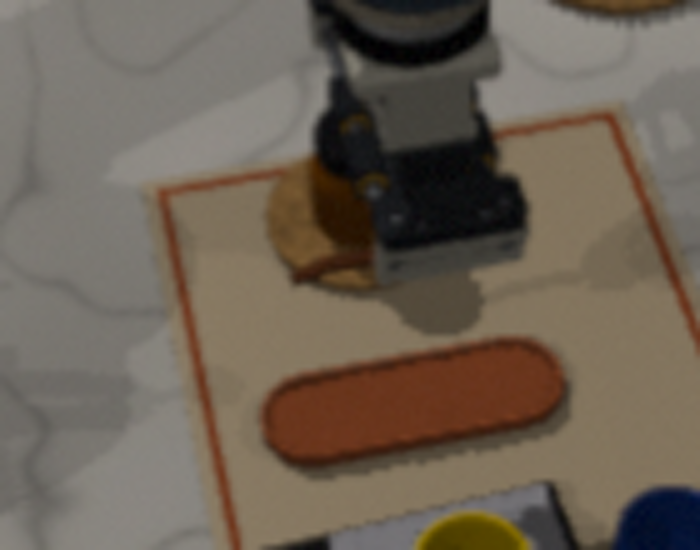

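View pics/top6c.png

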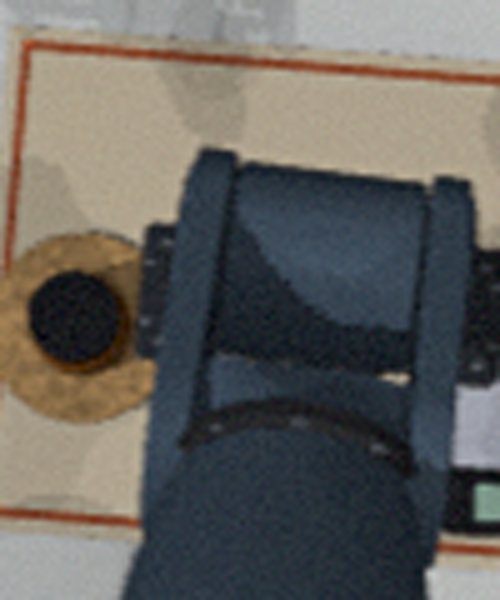

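Run:
```python
from h import *
px,py=501.8,-10.5
go(px,py,60,150); go(px,py,24,80); print(go(px,py,13.5,12,stop=2)); st("touch")
```

```text
True
touch t=50.1 [501.7 -10.5  14.7] grip 9.3 F [-1.4  0.1  4.3]
```

Run:
```python
from h import *
px,py=501.8,-10.5
go(px,py,15.1,10)
robot.open_gripper(); st("open"); go(px,py,40,60); go(px,py,170,200)
go(350,420,250,350); robot.wait(.3); st()
a=snap("top","top7"); b=snap("side","side7")
cv2.imwrite("pics/both7.png",cv2.resize(np.hstack([a,b])[:,:,::-1],(800,300)))
crop(a,205,140,375,260,4.5,"top7c"); crop(b,220,140,380,290,4,"side7c")
```

```text
open t=51.8 [501.8 -10.5  15.1] grip 93.3 F [-0.2 -0.6 -0.1]
 t=54.9 [350.3 419.6 250. ] grip 93.2 F [ 0.4 -0.2  0.5]
```

View pics/both7.png

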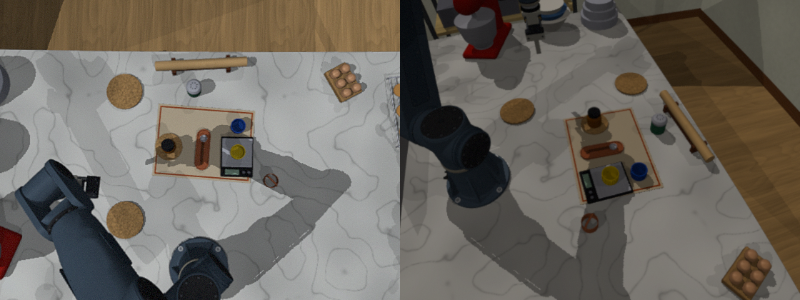

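View pics/top7c.png

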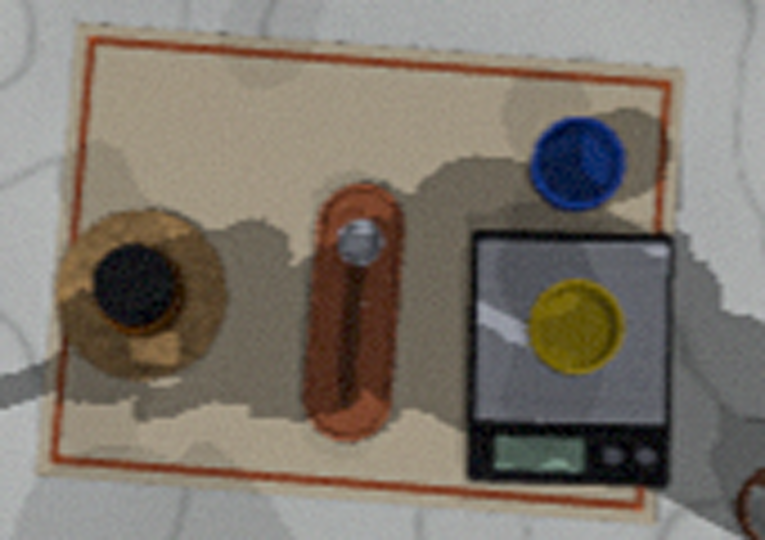

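View pics/side7c.png

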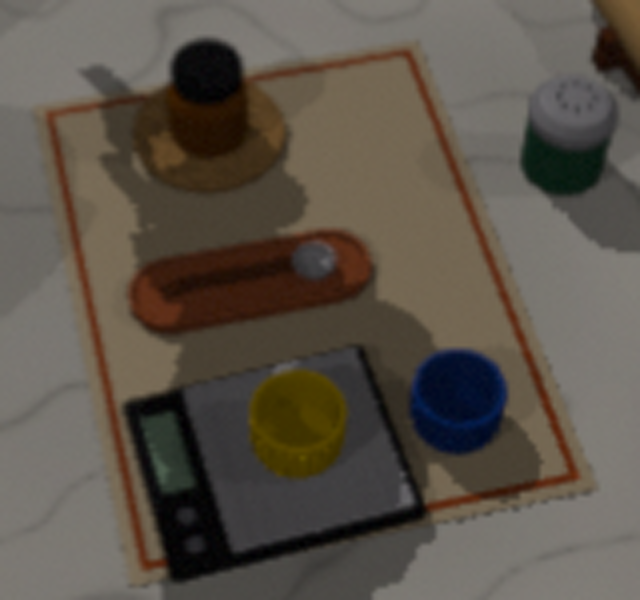

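Run:
```python
from m import *
a=cv2.imread("pics/top7.png")[:,:,::-1].copy(); im=up(a); h,s,v=chan(im)
c=cont((h>100)&(h<135)&(s>110),(318,160,350,192)); print("blue",fitc("top",c,44,32,False),fitc("top",c,44,32,True))
c=cont((h>18)&(h<38)&(s>120),(312,190,352,232)); print("yellow",fitc("top",c,64,32,False))
c=cont(v<38,(222,190,242,222)); print("jar",fitc("top",c,85,25,False))
m=(((h<14)|(h>172))&(s>95)).astype(np.uint8)
c=cont(m>0,(260,170,306,245)); print("rest",cv2.minAreaRect(onplane("top",c,13)[:,:2].astype(np.float32)))
for n,ws in (("top",((360,238,398,268),(255,105,290,140))),("side",((248,294,285,330),(345,153,380,192)))):
    i0=cv2.imread(f"pics/{n}0.png",0);i1=cv2.imread(f"pics/{n}7.png",0)
    for w in ws:
        t=i0[w[1]:w[3],w[0]:w[2]]; r=cv2.matchTemplate(i1[w[1]-6:w[3]+6,w[0]-6:w[2]+6],t,cv2.TM_CCOEFF_NORMED); _,mx,_,l=cv2.minMaxLoc(r); print(n,w,round(mx,2),(l[0]-6,l[1]-6))
```

```text
blue (array([ 602.2, -159.7]), array([ 602.2, -159.8,   31.4])) (array([ 601.8, -159.7]), array([ 603.9, -161.1,   30. ]))
yellow (array([ 489.9, -156.4]), array([ 489.9, -156.4,   31.2]))
jar (array([512.4, 136.7]), array([512.3, 136.5,  25.3]))
rest ((502.851806640625, -8.52103042602539), (62.289024353027344, 179.94898986816406), 86.25469970703125)
top (360, 238, 398, 268) 0.5 (0, 0)
top (255, 105, 290, 140) 0.99 (0, 0)
side (248, 294, 285, 330) 0.56 (1, 0)
side (345, 153, 380, 192) 1.0 (0, 0)
```

Run:
```python
from h import *
st(); robot.close_job()
```

```text
t=55.0 [350.2 419.8 250. ] grip 93.0 F [-0.2 -0.7 -0. ]
the job is handed in; nothing more can be done
```

I placed everything in the order asked and handed the job in at 55 s. Each piece was lowered until the arm felt light contact, then released.

What the last pictures showed:

| Piece | Result |
|---|---|
| Jar | Upright on the smallest trivet, about 2–3 mm from its centre in the top view |
| Yellow ramekin | About 2–3 mm from the plate centre |
| Blue ramekin | In line behind the scale to about 2 mm, with a gap of about 10 mm |
| Spoon rest | About 2 mm from the midpoint between trivet and scale, at right angles to the line joining them within about 1° |
| Spoon | Lying lengthwise inside the rest, bowl up |

- **Bystanders:** The dredger had not moved in either view. The cutter shifted by 0–1 pixel, but that match was weak (0.5–0.56) because shadows had changed around it. The arm was never near the cutter.
- **Cameras:** The two disagreed by about 3–6 mm. I relied mostly on the top one because it agreed with the robot to within 1 mm when it set down the jar. At the yellow and blue ramekins it was 2–3 mm off in y.

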